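# Turn the cover plate over in its jig with the cranked lifter

## Robot

A 6-joint arm with a two-finger parallel gripper is mounted at the origin on a cart in front of the work surface, level with it; the furniture and walls round the work are solid. World frame = base frame: x ahead of the robot, y to its left, z up, the work surface at z = 0. Lengths are in m, angles in degrees, forces in N, time in s.
With the tool pointing down it reaches from about 0.375 to 0.9 m from the base axis. Payload 3.1 kg.
Tool frame: the origin (TCP) lies between the finger pads; the fingertips stand 11 mm ahead of it and the grasp point (between the pads) lies 8 mm behind it; z points along the fingers, y is the line along which they close (so a half turn about z gives the same grasp; the last joint's range is limited). The gripper opens to 87 mm and grips with 3 to 60 N. Pads are 19 mm wide; open, the fingers measure 117 mm over their backs; the gripper's body (75 mm by 190 mm) begins 51 mm behind the grasp point.
Start: joints at [54.23, 30.224, 82.088, -0, 67.689, -10.227], TCP at [0.269, 0.564, 0.234] pointing down, gripper open.
Joint ranges: [-176.69, 176.69], [-43.24, 126.21], [12.49, 139.97], [-82, 262], [0, 151.66], [-163.58, 163.58]. Speed limits (degrees/s): [159.86, 159.86, 180, 180, 180, 180].

## Interface

Orientations are given as a 3x3 rotation matrix whose columns are the frame's x, y, z axes.
In Python, from rig import bot gives the robot as it stands.
- The arm moves only by the tool apply_moves, never from a script. Its argument "steps" is a list that holds one entry, the list of rows, each a list of 7 numbers: the shift along the tool's x, y, z in cm, then the turn, a rotation vector about the tool's x, y, z in degrees, then the gripper command: -1 is shut, 1 is fully open, values between are in proportion. In form: [[[dx, dy, dz, rx, ry, rz, jaw], ...]]. A call has 1 to 20 rows; each row is the pose to reach, as a shift and turn from the pose commanded when the call began, along the tool's axes at that moment; what a row does not reach only later rows make up. A row lasts 1/8 s, in which the tool goes at most 62.5 mm and 10.7 degrees, less where a joint would pass 70% of its speed; a pose out of reach is approached as far as the arm can. A call with a gripper value outside its range is refused whole. The fingers move at their own pace and stop on an object; the grip force is fixed at half the most. Time passes only in rows, so rows that repeat a pose let the fingers close. It gives the time, the measured TCP pose, the force, the opening and the grip force at its end, in the units of the state.
- bot.read_state(): the state, without advancing time (a new reading comes with each control period).
- bot.capture(name): name is "scene" or "side" or "wrist"; returns the picture (420x560x3 uint8, blue, green, red); there is no depth.
- bot.camera_model(name): a dict with "intrinsics" (3x3 intrinsics, pixels), "R" (3x3) and "t" (3): a world point X has camera coordinates R X + t. Camera axes: x right, y down, z forward; pixel columns grow to the right and rows downward; lengths in m; the calibration is good to about 2 mm. A picture is of the moment at which its call begins: read the wrist's pose just before it. camera_model takes no time and is no camera call; for the wrist camera it gives the pose at the moment of the call.
- bot.hand_in(): hands the job in; it is judged then, once.
The state is a dict: "time_s": time; "joint_positions": joint angles; "qvel": joint speeds; "tau": joint torques, N m; "position": TCP position; "tcp_rot": TCP orientation; "force": force on the tool from outside, world axes, zero at the start; "moment": the same for the moment, N m; "opening": opening from 0.0 (shut) to 1.0 (fully open); "grasp_force": force on a finger pad.
Only numpy, scipy, OpenCV 4.12 (cv2) and the standard library are available. Lean on these libraries where they do the work, as an engineer would, in place of code of your own. Each camera call takes 0.05 s, during which the arm holds its last target. There are 200 camera calls.

## Task

The valve cover plate lies in the low nest of the turnover jig with its sealing ring up. Take the cranked lifter out of its stand, slide its blade under the plate's free edge and tip the plate over the step, so that it ends lying flat on the rubber pad with the sealing ring underneath; then put the lifter back in its stand the way it was. Touch the plate with the lifter only, never with the gripper, and leave the other things on the table where they are.

Things in the scene. Friction and masses are not known exactly. Their poses are not given: they have to be found in the camera images.
- plate: Loose aluminium cover plate, 56 x 60 x 6 mm (x, y, z), about 55 g. Origin: centre of its counterbored face (four 9.5 mm counterbores, 11 mm hole), underneath at the start. z points out of the opposite sealing face, which has a black rubber ring of 31 mm diameter round a 22 mm recess. At the start z points up and x, y lie along the jig's.
- jig: Fixed turnover jig, mostly aluminium, 154 x 92 mm, 34 mm high. Origin on the table under the step's nest-side edge; x is the turning direction, from the low nest over the step to the pad; z up. Base plate 8 mm thick, x = -66 to 88 mm. Two cheeks, inner faces at y = +-32.5 mm, x = -50 to 82 mm, top at z = 34 mm, leave 2.5 mm beside the plate on each side.
- nest (a point): Centre of the plate's underside at the start: jig x = -28.5, z = 20 mm; axes as the jig's. Two steel rails (y = 22 to 32 mm on either side, x = -55 to 0, top z = 20 mm) carry the plate; between them a channel 44 mm wide, 12 mm deep (floor z = 8 mm), open towards -x, lets the blade in under the plate. The plate's free edge is at jig x = -56.5 mm.
- step (a point): Middle of the step's upper edge on the nest side: jig x = 0, z = 24 mm; axes as the jig's. The step is a steel bar across the jig, 4 mm higher than the rails; the plate's far edge lies against it (0.5 mm off) and turns on it when the free edge is raised. Lifted between its middle and its free edge the plate stays against the step; lifted beyond its middle it tends to slip over the step unturned.
- pad (a point): Point on top of the black rubber pad, near which the turned plate comes to lie with its centre: jig x = 40, z = 24 mm; axes as the jig's. The pad is level with the step's top and reaches from x = 5 to 82 mm, between the cheeks; an end stop, top z = 32 mm, bounds it at x = 82 mm.
- lifter: Loose cranked lifter, about 80 g: flat steel blade 65 mm long, 22 mm wide, 2 mm thick, bent at its heel to a black plastic handle. Origin: underside of the blade at the heel; x along the blade to the tip, y across, z up off the blade. At rest in the stand the blade lies level, its underside at z = 5 mm, and the handle leans back 45 degrees.
- lifter_tip (a point): Middle of the blade's tip, on its upper side: (65, 0, 2) mm in the lifter's frame.
- lifter_grip (a point): Point on the handle's centre line, where to grip it across y: (-49.5, 0, 52.5) mm in the lifter's frame. The handle, 16 mm wide across y and 20 mm deep, runs back and up in direction (-0.707, 0, 0.707) of the lifter's frame; this point is 70 mm up from the heel, the handle's end 106 mm.
- stand: Fixed dark steel stand of the lifter. Origin on the table under the lifter's heel; axes as the resting lifter's. Base 125 x 48 x 5 mm, x = -50 to 75 mm; the blade lies on it. A sloping fork (20 mm inside, cheeks 4 mm thick) holds the handle from below and the sides between 24 and 40 mm up from the heel; it is open above: lift the lifter straight up out, lower it straight down in.
- rest (a point): Where the lifter's grip point is while it rests in the stand: (-49.5, 0, 57.5) mm in the stand's frame; axes as the stand's. Obstacle to the right of it: the lift table's push handle, an upright hoop of 24 mm grey tube along the table's right side, y = -0.355 m, x = 0.43 to 0.85 m, up to z = 0.377 m; an arm coming from the right passes in front of it or over it.
- parts_case: Bystander: grey assortment case with clear lid, 126 x 99 x 34 mm, near the left front; origin centre of its underside.
- thread_tape: Bystander: white roll of thread tape lying flat, 54 mm across, 15 mm high, near the front edge; origin centre of its underside.
- brass_tee: Bystander: brass tee piece, 28 x 50 x 14 mm, behind the jig and stand; origin centre of its underside.
There are look-alikes about, which are no part of the job. What is meant by the plate is not red, and is the larger of those in its own colour.

How it is judged (in metres and radians):
On the way, in this order (a step that is already met when the one before it is completed fails the run):
1. the lifter, held in the gripper, carries the plate tipped up by 30 to 80 degrees on its blade (angle between plate's own z axis and vertical between 0.52 and 1.4 rad and contact force between lifter and plate above 0.05 N and contact force between the fingers and lifter above 1 N), for 0.1 s.
2. the plate lies flat on the pad, sealing ring underneath (angle between plate's own z axis and vertical above 3 rad and z of plate in the frame of pad between 0.003 and 0.009 m and x of plate in the frame of pad between -0.026 and 0.016 m and y of plate in the frame of pad between -0.007 and 0.007 m), for 0.2 s.
At the end, for the whole second after the job is handed in: Plate sealing face down, flat within 8 degrees, between the cheeks (7 mm), three quarters of it or more on the pad (centre 26 mm before to 16 mm past the pad point); lifter back in its stand, grip point within 15 mm of rest, level within 10, turned within 11 degrees; both at rest (all of step 2 and distance between lifter_grip and rest below 0.015 m and angle between the z axis of lifter and the z axis of stand, either way round below 0.17 rad and angle between the x axis of lifter and the x axis of stand, either way round below 0.2 rad and linear speed of each of lifter, plate below 0.02 m/s); the robot touches nothing.
It fails at once if the gripper or arm touches the plate (contact force between any of the fingers, the arm and plate above 0.3 N).
It fails at once if a bystander (case, tape roll, tee) is moved by more than 20 mm (distance of any of parts_case, thread_tape, brass_tee from where it was at the start of the episode above 0.02 m).
It also fails if it takes over 59 s, if anything falls off the work surface, if the arm or the gripper's body presses on something with over 40 N, if the wrist force passes 120 N, or if a joint passes its speed limit or range.

## Working session

There is one attempt and no reset: what is moved stays moved. The work goes in short steps, Python scripts to look and compute and a tool call to move; the robot and the scene stay as the last step left them, time stands still between calls to the robot, and variables do not carry over. Pictures are saved under pics/ and viewed, at most 10 in all, crops included, and the job is handed in when it is done.

Besides the shell and the picture viewer there is one more tool, called after "Request:" as a command line: name --argument value ..., lists and objects as JSON in quotes. apply_moves: Moves the arm, as the interface text tells. Its arguments: {"type":"object","properties":{"steps":{"type":"array","items":{"type":"array","items":{"type":"array","items":{"type":"number"}}}}},"required":["steps"]}

```bash
mkdir -p pics; ls; python3 - <<'E'
from rig import bot
import cv2
print(bot.read_state())
for n in("scene","side"):
    cv2.imwrite(f"pics/{n}0.png",bot.capture(n)); m=bot.camera_model(n); print(n,m)
E
```

```text
pics
{'time_s': 0.0, 'joint_positions': array([ 5.42296125e+01,  3.02781330e+01,  8.21587134e+01, -2.78710045e-03,
        6.76883703e+01, -1.02259622e+01]), 'qvel': array([-0.04971954, -0.0267028 , -0.09742365, -0.00161955, -0.06736821,
        0.02148659]), 'tau': array([ 2.59066073e-04, -4.40037024e+01, -1.76590776e+01,  6.32920861e-02,
        5.82050357e-02, -1.72877708e-04]), 'position': array([0.26904603, 0.56331894, 0.23256763]), 'tcp_rot': array([[-9.02258980e-01,  4.31192757e-01, -1.24096088e-03],
       [ 4.31194406e-01,  9.02257251e-01, -1.79949807e-03],
       [ 3.43735420e-04, -2.15870869e-03, -9.99997611e-01]]), 'force': array([-0.49872252,  0.02026251, -0.12145606]), 'moment': array([ 0.04312201, -0.030883  ,  0.02950144]), 'grasp_force': 0.0, 'opening': 1.0015042171238828}
scene {'intrinsics': array([[492.18108776,   0.        , 282.86743527],
       [  0.        , 492.18108776, 213.55142631],
       [  0.        ,   0.        ,   1.        ]]), 'R': array([[ 0.85768685, -0.51388823,  0.01709264],
       [-0.32314634, -0.56459718, -0.75947776],
       [ 0.39993714,  0.64587066, -0.65030867]]), 't': array([-0.47905878,  0.23903893,  0.69172233])}
side {'intrinsics': array([[396.0466438 ,   0.        , 278.25480478],
       [  0.        , 396.0466438 , 206.41851616],
       [  0.        ,   0.        ,   1.        ]]), 'R': array([[ 0.99639644,  0.08327263, -0.01611868],
       [ 0.02610012, -0.48183837, -0.87587132],
       [-0.08070271,  0.87229436, -0.48227546]]), 't': array([-0.56105058,  0.04306053,  0.93465439])}
```

View pics/scene0.png

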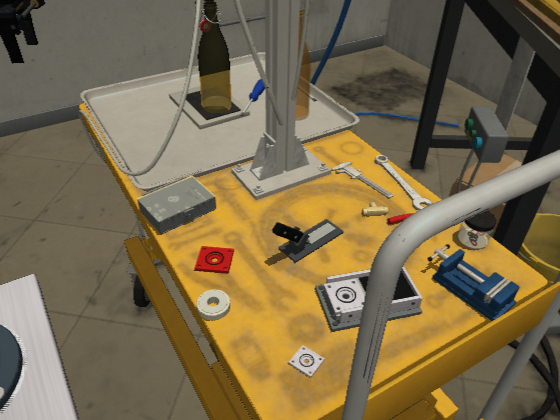

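View pics/side0.png

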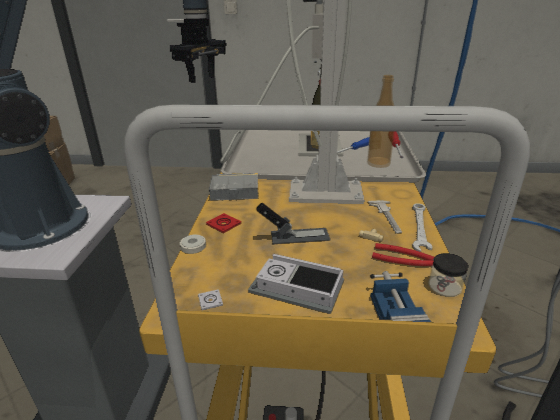

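The scene view shows three flange-like plates. They are the plate in the jig at (347,295), a small loose silver one at (307,361) and a red one at (215,260). The lifter is in its stand at (305,240). The one meant is the larger silver plate, in the jig, and I'll check it in a close crop.

```bash
python3 - <<'E'
import cv2,numpy as np
a=cv2.imread("pics/scene0.png")[210:335,265:430]; b=cv2.imread("pics/side0.png")[195:310,240:350]
a=cv2.resize(a,None,fx=4.8,fy=4.8,interpolation=cv2.INTER_CUBIC);b=cv2.resize(b,None,fx=5,fy=5,interpolation=cv2.INTER_CUBIC)
for im,f,x0,y0 in((a,4.8,265,210),(b,5,240,195)):
    for u in range(x0,x0+200,20):
        cv2.putText(im,str(u),(int((u-x0)*f),10),0,.35,(255,0,255));cv2.line(im,(int((u-x0)*f),0),(int((u-x0)*f),im.shape[0]),(255,0,255),1)
    for v in range(y0,y0+140,20):
        cv2.putText(im,str(v),(0,int((v-y0)*f)+10),0,.35,(255,0,255));cv2.line(im,(0,int((v-y0)*f)),(im.shape[1],int((v-y0)*f)),(255,0,255),1)
cv2.imwrite("pics/c1.png",a);cv2.imwrite("pics/c2.png",b)
E
```

```text
(no output)
```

View pics/c1.png

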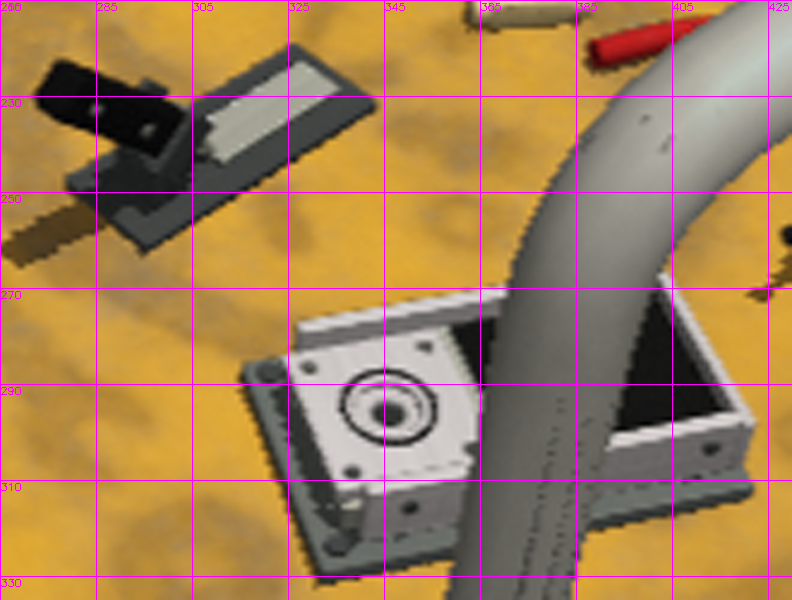

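View pics/c2.png

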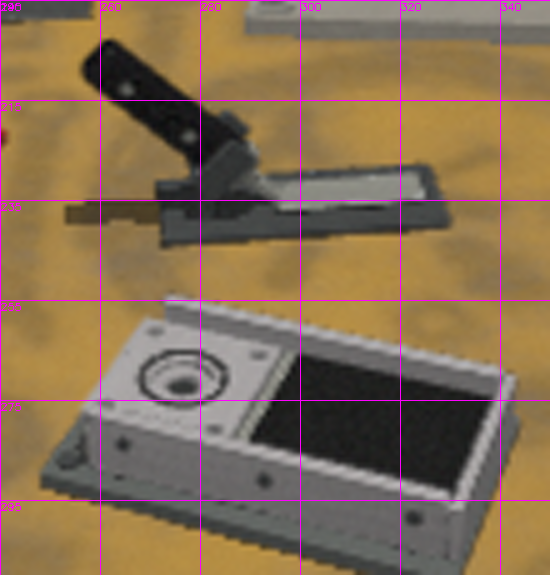

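The crops confirm it: in the jig, the plate with ring and counterbores has its ring centre at scene (346,295) and side (276.6,270.8). The stand's base corners are visible in both views. Next I cast rays.

```bash
cat > h.py <<'E'
import numpy as np
from rig import bot
def ray(m,p):
    d=m["R"].T@np.linalg.inv(m["intrinsics"])@[p[0],p[1],1.]; return -m["R"].T@m["t"],d
def onz(m,p,z):
    c,d=ray(m,p); return c+d*(z-c[2])/d[2]
def tri(ms,ps):
    A=0;b=0
    for m,p in zip(ms,ps):
        c,d=ray(m,p); d/=np.linalg.norm(d); P=np.eye(3)-np.outer(d,d); A=A+P; b=b+P@c
    return np.linalg.solve(A,b)
E
python3 - <<'E'
from h import *
np.set_printoptions(precision=4,suppress=True)
A=bot.camera_model("scene");B=bot.camera_model("side")
s=lambda x,y:(265+x/4.8,210+y/4.8)
t=lambda x,y:(240+x/5,195+y/5)
print("ring",tri([A,B],[s(389,407),t(183,379)]),onz(A,s(389,407),.026),onz(B,t(183,379),.026))
print("plate corners scene far-left",onz(A,s(285,355),.026),"near-left",onz(A,s(335,492),.026),"side",onz(B,t(147,320),.026),onz(B,t(85,410),.026))
print("cheek/end far right side",onz(B,t(515,375),.034),"near right",onz(B,t(462,505),.034),"scene near right",onz(A,s(752,420),.034), "far-left cheek", onz(A,s(297,327),.034),onz(B,t(165,297),.034))
print("stand side",[onz(B,t(*p),.005)[:2] for p in((162,240),(450,222),(430,165),(157,185))])
print("stand scene",[onz(A,s(*p),.005)[:2] for p in((145,248),(376,105),(292,45),(66,182))])
print("handle end top",tri([A,B],[s(65,62),t(108,42)]), "blade tip corners",[onz(A,s(*p),.007)[:2] for p in((340,90),(305,62))],[onz(B,t(*p),.007)[:2] for p in((425,198),(418,172))])
m=bot.camera_model("wrist");S=bot.read_state();print("wrist cam in tool",S["tcp_rot"].T@(-m["R"].T@m["t"]-S["position"]),"\n",m["R"]@S["tcp_rot"],m["intrinsics"][0,0])
E
```

```text
ring [ 0.5746 -0.171   0.0251] [ 0.5738 -0.1719  0.026 ] [ 0.5748 -0.1717  0.026 ]
plate corners scene far-left [ 0.5566 -0.1354  0.026 ] near-left [ 0.5373 -0.1918  0.026 ] side [ 0.5579 -0.1365  0.026 ] [ 0.5412 -0.1917  0.026 ]
cheek/end far right side [ 0.6948 -0.1721  0.034 ] near right [ 0.6734 -0.2423  0.034 ] scene near right [ 0.6699 -0.2418  0.034 ] far-left cheek [ 0.5628 -0.1325  0.034 ] [ 0.5646 -0.1323  0.034 ]
stand side [array([ 0.5549, -0.0512]), array([ 0.6773, -0.0302]), array([0.6698, 0.0157]), array([ 0.5485, -0.0081])]
stand scene [array([ 0.5531, -0.0517]), array([ 0.6742, -0.0311]), array([0.6658, 0.0153]), array([ 0.5454, -0.0071])]
handle end top [ 0.532  -0.0271  0.0873] blade tip corners [array([ 0.6655, -0.0184]), array([0.663 , 0.0023])] [array([ 0.6668, -0.0149]), array([0.6642, 0.0063])]
wrist cam in tool [ 0.0675  0.0002 -0.1511] 
 [[-0.0007  1.      0.0004]
 [-0.969  -0.0006 -0.247 ]
 [-0.247  -0.0006  0.969 ]] 372.19336565614907
```

```bash
cat >> h.py <<'E'
from scipy.spatial.transform import Rotation as Ro
def Rz(a): return Ro.from_euler('z',a,degrees=True).as_matrix()
def Ry(a): return Ro.from_euler('y',a,degrees=True).as_matrix()
# lifter frame L (3x3) -> tool: y_t=-y_L, z_t along tilt deg outward from down (about lifter y)
def tool(L,tilt=45):
    a=np.radians(tilt); z=np.array([np.sin(a),0,-np.cos(a)]); y=np.array([0,-1,0]); return L@np.column_stack([np.cross(y,z),y,z])
def delta(p,R,S=None):
    S=S or bot.read_state(); T=S["tcp_rot"]
    return np.round(np.r_[T.T@(np.asarray(p)-S["position"])*100,Ro.from_matrix(T.T@R).as_rotvec(degrees=True)],2)
E
python3 - <<'E'
from h import *
np.set_printoptions(precision=3,suppress=True)
A=bot.camera_model("scene")
for n,p in dict(post=[(233,172),(292,197),(330,170),(268,145)],case=[(138,207),(158,232),(215,208)],tray=[(80,105),(145,187),(357,120)]).items(): print(n,[onz(A,q,0)[:2] for q in p])
print(delta([.53,-.09,.30],tool(Rz(0),0)))
print(delta([.40,.15,.30],tool(Rz(80),0)))
E
```

```text
post [array([0.582, 0.253]), array([0.649, 0.113]), array([0.773, 0.153]), array([0.703, 0.31 ])]
case [array([0.362, 0.24 ]), array([0.371, 0.149]), array([0.495, 0.16 ])]
tray [array([0.365, 0.724]), array([0.396, 0.296]), array([0.962, 0.301])]
[-51.71 -47.72  -6.66  -0.06   0.14 154.46]
[-29.64 -31.67  -6.68  -0.11   0.05  74.46]
```

Request:
apply_moves --steps '[[[-29.6, -31.7, -6.7, 0, 0, 74, 1], [-29.6, -31.7, -6.7, 0, 0, 74, 1], [-29.6, -31.7, -6.7, 0, 0, 74, 1], [-29.6, -31.7, -6.7, 0, 0, 74, 1], [-29.6, -31.7, -6.7, 0, 0, 74, 1], [-29.6, -31.7, -6.7, 0, 0, 74, 1], [-29.6, -31.7, -6.7, 0, 0, 74, 1], [-51.7, -47.7, -6.7, 0, 0, 154, 1], [-51.7, -47.7, -6.7, 0, 0, 154, 1], [-51.7, -47.7, -6.7, 0, 0, 154, 1], [-51.7, -47.7, -6.7, 0, 0, 154, 1], [-51.7, -47.7, -6.7, 0, 0, 154, 1], [-51.7, -47.7, -6.7, 0, 0, 154, 1], [-51.7, -47.7, -6.7, 0, 0, 154, 1], [-51.7, -47.7, -6.7, 0, 0, 154, 1], [-51.7, -47.7, -6.7, 0, 0, 154, 1], [-51.7, -47.7, -6.7, 0, 0, 154, 1], [-51.7, -47.7, -6.7, 0, 0, 154, 1]]]'

```text
time_s: 2.35
position: [0.5302, -0.0893, 0.3005]
tcp_rot: [[1.0, 0.009, -0.0], [0.009, -1.0, 0.0], [-0.0, -0.0, -1.0]]
force: [0.1, 0.8, 0.1]
opening: 0.997
grasp_force: 0.0
```

```bash
python3 - <<'E'
from h import *
import cv2,pickle
S=bot.read_state();m=bot.camera_model("wrist");im=bot.capture("wrist")
pickle.dump(m,open("w1.pkl","wb"));cv2.imwrite("pics/w1.png",im)
big=cv2.resize(im,(784,588),interpolation=cv2.INTER_CUBIC)
for k in range(0,560,40):
    cv2.line(big,(int(k*1.4),0),(int(k*1.4),588),(255,0,255),1);cv2.putText(big,str(k),(int(k*1.4),10),0,.35,(255,0,255))
    cv2.line(big,(0,int(k*1.4)),(784,int(k*1.4)),(255,0,255),1);cv2.putText(big,str(k),(0,int(k*1.4)+10),0,.35,(255,0,255))
cv2.imwrite("pics/w1b.png",big)
print(S["position"],S["joint_positions"],S["time_s"])
E
```

```text
[ 0.53018518 -0.0892934   0.30048804] [-2.14750676e+01  1.91104672e+01  8.97926195e+01  9.18113189e-04
  7.11061632e+01  6.80211374e+01] 2.35
```

View pics/w1b.png

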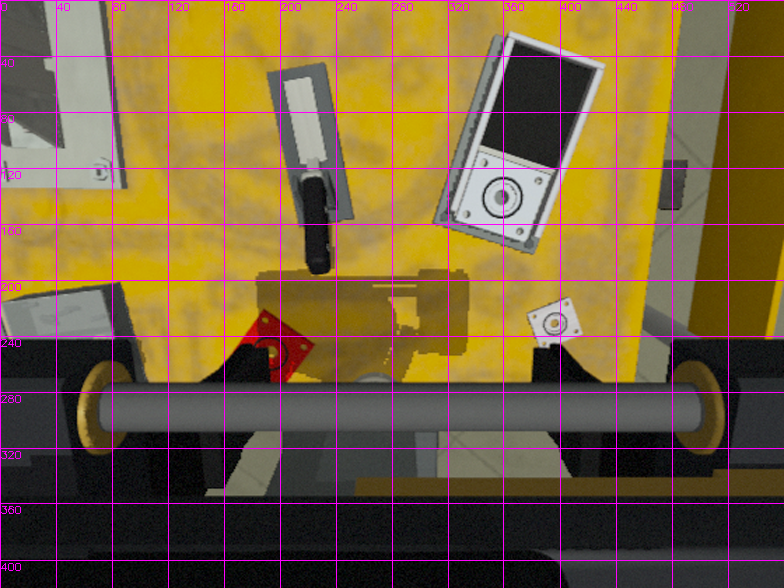

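The wrist view shows the lifter with its blade at (216,80) and handle end at (227,188), and the jig with its pad at (388,70) and ring at (359,141). Next I measure these with masks and rays.

```bash
python3 - <<'E'
from h import *
import cv2,pickle
np.set_printoptions(precision=4,suppress=True)
m=pickle.load(open("w1.pkl","rb"));im=cv2.imread("pics/w1.png").astype(int)
hi=im.max(2);lo=im.min(2);sat=hi-lo
def rect(mask,box,z,n):
    x0,x1,y0,y1=box;M=np.zeros(mask.shape,np.uint8);M[y0:y1,x0:x1]=mask[y0:y1,x0:x1]
    c=max(cv2.findContours(M,cv2.RETR_EXTERNAL,cv2.CHAIN_APPROX_NONE)[0],key=cv2.contourArea)[:,0]
    P=np.array([onz(m,p,z)[:2] for p in c.astype(float)]);r=cv2.minAreaRect((P*1000).astype(np.float32))
    print(n,np.array(r[0]),np.array(r[1]),round(r[2],2),cv2.contourArea(c)); return r
rect((sat<40)&(hi>150),(190,245,45,125),.007,"blade")
rect((sat<60)&(hi<150),(185,260,40,170),.005,"stand+handle")
rect((sat<30)&(hi>130),(300,440,15,185),.034,"jigwhite")
rect((hi<50),(330,440,20,125),.024,"pad")
rect((sat<40),(300,440,15,185),.008,"jig all (base z)")
rect((hi<60),(205,245,120,200),.06,"handle")
M=((hi<90)).astype(np.uint8);M2=np.zeros_like(M);M2[122:160,340:378]=M[122:160,340:378]
c=max(cv2.findContours(M2,cv2.RETR_EXTERNAL,cv2.CHAIN_APPROX_NONE)[0],key=cv2.contourArea);e=cv2.fitEllipse(c);print("ring",e,onz(m,e[0],.0262))
E
```

```text
blade [629.3106 -11.5847] [70.5381 22.3153] 10.1 1118.0
stand+handle [605.5587 -15.984 ] [136.9133  47.8282] 9.86 4671.5
jigwhite [ 613.377  -178.1199] [ 85.2855 148.4536] 73.11 5144.5
pad [ 642.5032 -192.6916] [62.8347 76.6142] 72.93 4204.0
jig all (base z) [ 614.001  -182.7857] [ 92.1809 159.0009] 73.0 11390.0
handle [553.265  -28.7784] [71.4614 26.6115] 4.82 1090.5
ring ((358.51025390625, 140.78915405273438), (27.13847541809082, 28.637319564819336), 31.66647720336914) [ 0.5738 -0.1703  0.0262]
```

```bash
cat >> h.py <<'E'
LS=Rz(9.9); so=np.array([.600,-.0175,0]); grip=so+LS@[-.0495,0,.0575]
J=Rz(-17.0); jo=np.array([.6013,-.1793,0])
E
python3 - <<'E'
from h import *
R=tool(LS,45);print(grip,R)
print(delta([.47,-.04,.25],R),delta(grip-.092*R[:,2],R))
E
```

```text
[ 0.55123709 -0.02601049  0.0575    ] [[ 0.69657748  0.1719291   0.69657748]
 [ 0.12157223 -0.98510933  0.12157223]
 [ 0.70710678  0.         -0.70710678]]
[-5.98 -4.98  5.05  3.69 44.9  -8.92] [-4.26 -5.25 17.8   3.69 44.9  -8.92]
```

Request:
apply_moves --steps '[[[-6, -5, 5, 3.7, 44.9, -8.9, 1], [-6, -5, 5, 3.7, 44.9, -8.9, 1], [-6, -5, 5, 3.7, 44.9, -8.9, 1], [-6, -5, 5, 3.7, 44.9, -8.9, 1], [-6, -5, 5, 3.7, 44.9, -8.9, 1], [-6, -5, 5, 3.7, 44.9, -8.9, 1], [-4.3, -5.2, 17.8, 3.7, 44.9, -8.9, 1], [-4.3, -5.2, 17.8, 3.7, 44.9, -8.9, 1], [-4.3, -5.2, 17.8, 3.7, 44.9, -8.9, 1], [-4.3, -5.2, 17.8, 3.7, 44.9, -8.9, 1], [-4.3, -5.2, 17.8, 3.7, 44.9, -8.9, 1]]]'

```text
time_s: 3.78
position: [0.4875, -0.0388, 0.1216]
tcp_rot: [[0.696, 0.171, 0.697], [0.123, -0.985, 0.118], [0.707, 0.004, -0.707]]
force: [0.8, 0.5, 0.1]
opening: 1.001
grasp_force: 0.0
```

```bash
python3 - <<'E'
from h import *
np.set_printoptions(precision=4,suppress=True)
import cv2,pickle
S=bot.read_state();m=bot.camera_model("wrist");cv2.imwrite("pics/w2.png",bot.capture("wrist"));cv2.imwrite("pics/side2.png",bot.capture("side"))
R=tool(LS,45)
print(S["position"],S["joint_positions"],delta(grip-.092*R[:,2],R),delta(grip+.008*R[:,2],R))
def px(X): c=m["intrinsics"]@(m["R"]@X+m["t"]);return c[:2]/c[2]
print("grip px",px(grip),"handle end",px(so+LS@[-.075,0,.08]),"heel",px(so+[0,0,.007]),"tip",px(so+LS@[.065,0,.007]))
E
```

```text
[ 0.4875 -0.0388  0.1216] [-37.0125  40.3569 139.2095 133.0361  44.7273 -89.84  ] [ 0.35 -0.1  -0.21 -0.11  0.35 -0.34] [ 0.41 -0.08  9.79 -0.11  0.35 -0.34]
grip px [283.2863 220.1949] handle end [283.1266 238.8825] heel [283.5153 199.3077] tip [283.617 141.784]
```

View pics/w2.png

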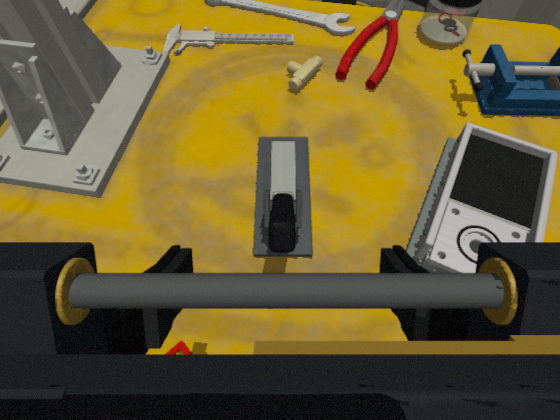

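```bash
cat >> h.py <<'E'
from scipy.optimize import least_squares
D=[([54.2296,30.2781,82.1587,0,67.6884,-10.226],[.26905,.56332,.23257]),([-21.4751,19.1105,89.7926,0,71.1062,68.0211],[.53019,-.08929,.30049]),([-37.0125,40.3569,139.2095,133.0361,44.7273,-89.84],[.4875,-.0388,.1216])]
def FK(q,k):
    a,d,h,L1,L2,Lt,e=k; q=np.asarray(q,float); b=q[1]+q[2]
    f=lambda t:np.array([np.sin(np.radians(t)),0,np.cos(np.radians(t))])
    w=np.array([a,d,h])+L1*f(q[1])+L2*f(b+e)
    R=Ry(b)@Rz(q[3])@Ry(q[4])@Rz(q[5]); Z=Rz(q[0]); return Z@(w+Lt*R[:,2]),Z@R
E
python3 - <<'E'
from h import *
np.set_printoptions(precision=4,suppress=True)
f=lambda k:np.r_[np.ravel([(FK(q,k)[0]-p) for q,p in D]),1e-3*(k[[0,6]])]
r=least_squares(f,[0,.11,.3,.4,.4,.2,0],x_scale=[.1,.1,.1,.1,.1,.1,10]);print(r.x,r.fun)
print(FK(D[1][0],r.x)[1],"\n",FK(D[2][0],r.x)[1])
E
```

```text
[ 0.0084  0.1108  0.2913  0.5627  0.4047  0.2957 15.1809] [-0.0012 -0.002   0.0019  0.0015 -0.0008 -0.      0.0008 -0.0001 -0.0019
  0.      0.0152]
[[-0.0088  1.     -0.0002]
 [ 1.      0.0088  0.0001]
 [ 0.0001 -0.0002 -1.    ]] 
 [[-0.1709  0.696   0.6974]
 [ 0.9853  0.1232  0.1184]
 [-0.0036  0.7074 -0.7068]]
```

```bash
cat >> h.py <<'E'
K=[0.0084,0.1108,0.2913,0.5627,0.4047,0.2957,15.1809]
G=np.array([-.0495,0,.0525])
def lift(tx,tz,phi,tilt,ty=0):   # tip (upper) jig coords mm, pitch deg -> TCP pose
    L=J@Ry(phi); o=jo+J@(np.array([tx,ty,tz])/1000)-L@[.065,0,.002]; R=tool(L,tilt); return o+L@G+.008*R[:,2],R
def IK(p,R,q0):
    def f(q):
        x,M=FK(q,K); return np.r_[(x-p)*10,((M@Rz(90)).T@R-np.eye(3)).ravel()]
    lo=[-176,-43,12.5,-82,0,-163];hi=[176,126,139.9,262,151.6,163]
    r=least_squares(f,np.clip(q0,lo,hi),bounds=(lo,hi),x_scale=30); return r.x,np.abs(r.fun).max()
def arc(t,d=40,k=.55): a=np.radians(t); return -1-d*np.cos(a),22+d*np.sin(a),k*t
E
python3 - <<'E'
from h import *
np.set_printoptions(precision=1,suppress=True)
for tilt in(0,15,30):
    q=np.array([-30,30,110,5,30,75.]);print("tilt",tilt)
    for w in [(-90,100,0),(-90,14,0),(-40,14,0)]+[arc(t) for t in (10,30,50,70,90,110)]:
        p,R=lift(*w,tilt);q,e=IK(p,R,q);wr=p-.2957*R[:,2];print(w[0],q,"err %.3f"%e,"wrist",wr*100)
    q=np.array([-20,30,110,5,30,75.])
    R=tool(LS,tilt)
    for dz in(.1,0):
        q,e=IK(grip+.008*R[:,2]+[0,0,dz],R,q);print("stand",q,"%.3f"%e)
E
```

```text
tilt 0
-90 [-31.6  24.  115.9  -0.   40.1  75.4] err 0.000 wrist [ 40.6 -12.   43.8]
-90 [-31.6  35.4 118.9  -0.   25.7  75.4] err 0.000 wrist [ 40.6 -12.   35.2]
-40 [-30.   37.  111.6   0.   31.4  77. ] err 0.000 wrist [ 45.4 -13.4  35.2]
-40.39231012048832 [-29.2  35.5 106.3  -1.7  43.5  79.1] err 0.000 wrist [ 48.5 -14.4  37.7]
-35.64101615137755 [-27.6  37.2  94.9  -3.3  64.1  81.3] err 0.000 wrist [ 55.4 -16.5  39.9]
-26.711504387461574 [-26.4  41.6  82.5  -4.3  83.1  82.2] err 0.000 wrist [ 62.8 -18.7  40.5]
-14.680805733026753 [-25.3  47.9  69.2  -5.3 101.   82.4] err 0.000 wrist [ 70.3 -21.   39.6]
-1.0000000000000024 [-24.6  55.9  54.9  -6.5 118.2  82. ] err 0.000 wrist [ 77.5 -23.2  36.9]
12.680805733026748 [-24.   65.3  39.2  -8.7 135.5  80.4] err 0.000 wrist [ 84.1 -25.3  32.6]
stand [-14.3  31.4  97.2   0.   51.4  65.8] 0.000
stand [-14.3  41.  100.1  -0.   38.9  65.8] 0.000
tilt 15
-90 [-34.8  21.3 126.6  14.6  18.3  58.9] err 0.000 wrist [33.5 -9.8 42.8]
-90 [-34.8  35.9 130.   93.4   4.6 -20.6] err 0.000 wrist [33.5 -9.8 34.2]
-40 [-32.5  36.3 122.7  31.2   7.7  44. 
[... 892 characters left out ...]
-86.3] err 0.000 wrist [31.6 -9.2 31.4]
-40.39231012048832 [-34.3  34.3 128.3 130.4   9.3 -56.6] err 0.000 wrist [ 34.4 -10.1  35.2]
-35.64101615137755 [-31.4  28.8 116.5   9.   21.8  67.7] err 0.000 wrist [ 41.2 -12.1  40.3]
-26.711504387461574 [-29.1  29.4 103.6   0.7  44.6  77.4] err 0.000 wrist [ 48.9 -14.5  43.8]
-14.680805733026753 [-27.3  33.7  90.   -1.7  64.7  80.5] err 0.000 wrist [ 57.2 -17.   45.5]
-1.0000000000000024 [-25.9  40.4  75.6  -3.   83.2  81.9] err 0.000 wrist [ 65.8 -19.7  45.3]
12.680805733026748 [-24.9  48.9  60.5  -4.1 100.9  82.4] err 0.000 wrist [ 74.1 -22.2  43.2]
stand [-22.6  27.5 118.7  64.   17.4  -1.9] 0.000
stand [-22.6  41.8 121.  118.5  17.8 -58.7] 0.000
```

```bash
python3 - <<'E'
from h import *
R=tool(LS,0);g=grip+.008*R[:,2];print(delta(g+[0,0,.14],R),delta(g,R))
E
```

```text
[  9.68  -0.15  -0.41  -0.24 -44.65  -0.28] [ -0.16  -0.08   9.55  -0.24 -44.65  -0.28]
```

Request:
apply_moves --steps '[[[5, 0, -2, 0, -10, 0, 1], [8, 0, -2, 0, -20, 0, 1], [9.7, -0.1, -0.4, -0.2, -30, -0.3, 1], [9.7, -0.1, -0.4, -0.2, -40, -0.3, 1], [9.7, -0.1, -0.4, -0.2, -44.6, -0.3, 1], [9.7, -0.1, -0.4, -0.2, -44.6, -0.3, 1], [9.7, -0.1, -0.4, -0.2, -44.6, -0.3, 1], [9.7, -0.1, -0.4, -0.2, -44.6, -0.3, 1]]]'

```text
time_s: 4.88
position: [0.5493, -0.0186, 0.1931]
tcp_rot: [[0.935, 0.244, 0.256], [0.196, -0.96, 0.199], [0.294, -0.136, -0.946]]
force: [0.7, 0.2, -0.2]
opening: 1.0
grasp_force: 0.0
```

```bash
python3 - <<'E'
from h import *
R=tool(LS,0);g=grip+.008*R[:,2];print(delta(g,R),bot.read_state()["joint_positions"])
E
```

```text
[ -4.19   2.7   13.48  -8.38 -16.95   3.15] [-22.60518275  24.13589041 105.85569987  24.36509073  43.06587975
  37.39326788]
```

Request:
apply_moves --steps '[[[-0.1, 0.8, 0.2, -8.4, -17, 3.1, 1], [-0.1, 0.8, 0.2, -8.4, -17, 3.1, 1], [-0.1, 0.8, 0.2, -8.4, -17, 3.1, 1], [-0.1, 0.8, 0.2, -8.4, -17, 3.1, 1]]]'

```text
time_s: 5.38
position: [0.5497, -0.0243, 0.1875]
tcp_rot: [[0.984, 0.176, 0.0], [0.176, -0.984, 0.007], [0.002, -0.007, -1.0]]
force: [0.1, -0.6, -0.8]
opening: 1.001
grasp_force: 0.0
```

```bash
python3 - <<'E'
from h import *
R=tool(LS,0);g=grip+.008*R[:,2];print(delta(g,R),bot.read_state()["joint_positions"])
E
```

```text
[ 0.1   0.29 13.8  -0.39 -0.1   0.26] [-14.38384237  27.94818749  95.62539771   0.47107184  56.49891383
  65.19724592]
```

Request:
apply_moves --steps '[[[0.1, 0.3, 4, -0.4, 0, 0.3, 1], [0.1, 0.3, 8, -0.4, 0, 0.3, 1], [0.1, 0.3, 11, -0.4, 0, 0.3, 1], [0.1, 0.3, 12.5, -0.4, 0, 0.3, 1], [0.1, 0.3, 13.5, -0.4, 0, 0.3, 1], [0.1, 0.3, 13.8, -0.4, 0, 0.3, 1], [0.1, 0.3, 13.8, -0.4, 0, 0.3, 0.2], [0.1, 0.3, 13.8, -0.4, 0, 0.3, -0.3], [0.1, 0.3, 13.8, -0.4, 0, 0.3, -0.5], [0.1, 0.3, 13.8, -0.4, 0, 0.3, -0.6], [0.1, 0.3, 13.8, -0.4, 0, 0.3, -1], [0.1, 0.3, 13.8, -0.4, 0, 0.3, -1], [0.1, 0.3, 13.8, -0.4, 0, 0.3, -1], [0.1, 0.3, 13.8, -0.4, 0, 0.3, -1], [0.1, 0.3, 13.8, -0.4, 0, 0.3, -1]]]'

```text
time_s: 7.25
position: [0.552, -0.0264, 0.0486]
tcp_rot: [[0.985, 0.171, -0.0], [0.171, -0.985, -0.0], [-0.0, 0.0, -1.0]]
force: [-0.5, -0.0, -0.6]
opening: 0.178
grasp_force: 30.0
```

Request:
apply_moves --steps '[[[0, 0, -0.3, 0, 0, 0, -1], [0, 0, -1, 0, 0, 0, -1], [0, 0, -2.5, 0, 0, 0, -1], [0, 0, -4, 0, 0, 0, -1], [0, 0, -6, 0, 0, 0, -1], [0, 0, -8, 0, 0, 0, -1], [0, 0, -9.5, 0, 0, 0, -1], [0, 0, -10, 0, 0, 0, -1], [0, 0, -10, 0, 0, 0, -1]]]'

```text
time_s: 8.38
position: [0.552, -0.0264, 0.149]
tcp_rot: [[0.985, 0.171, 0.0], [0.171, -0.985, -0.001], [0.0, 0.001, -1.0]]
force: [-1.1, 0.3, -0.7]
opening: 0.178
grasp_force: 30.0
```

```bash
python3 - <<'E'
from h import *
import cv2
S=bot.read_state();np.set_printoptions(precision=4,suppress=True)
a=bot.capture("scene");b=bot.capture("side")
cv2.imwrite("pics/l.png",np.hstack([cv2.resize(a[165:275,225:375],(400,293),interpolation=2),cv2.resize(b[165:275,225:375],(400,293),interpolation=2)]))
# expected tip pixel if rigid
R=tool(LS,0);T0=np.array([.552,-.0264,.0486]);tip=so+LS@[.065,0,.007];heel=so+LS@[0,0,.007]
d=S["position"]-T0;print(d,S["tcp_rot"])
for n in("scene","side"):
    m=bot.camera_model(n)
    for X in(tip+d,heel+d): c=m["intrinsics"]@(m["R"]@X+m["t"]);print(n,c[:2]/c[2])
L=LS;print(delta(*lift(-90,114,0,0)))
E
```

```text
[0.     0.     0.1004] [[ 0.9853  0.1708  0.0005]
 [ 0.1708 -0.9853 -0.0006]
 [ 0.0004  0.0007 -1.    ]]
scene [336.11   183.7238]
scene [309.7102 198.1962]
side [325.548  191.7038]
side [294.5186 193.4168]
[-15.96   6.7   -0.82   0.01   0.08  26.83]
```

View pics/l.png

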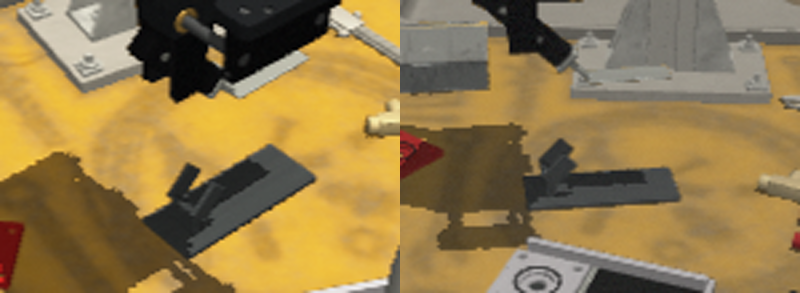

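```bash
cat >> h.py <<'E'
T0=np.array([.552,-.0264,.0486]); R0=np.array([[.985,.171,0],[.171,-.985,0],[0,0,-1]])
OFF=LS.T@(T0-so-[0,0,.005]); TL=LS.T@R0
def lift(tx,tz,phi,tilt=0,ty=0):
    L=J@Ry(phi); o=jo+J@(np.array([tx,ty,tz])/1000)-L@[.065,0,.002]; return o+L@OFF,L@TL
E
python3 - <<'E'
from h import *
print(OFF,TL)
A=bot.camera_model("scene")
for p in((213,304),(307,361),(215,260)):print(onz(A,p,.006))
for w in((-90,114,0),(-90,14,0),(-40,14,0)):print(delta(*lift(*w)))
E
```

```text
[-0.04881542 -0.00051488  0.0436    ] [[ 9.99732562e-01 -8.96469003e-04  0.00000000e+00]
 [-8.96469003e-04 -9.99732562e-01  0.00000000e+00]
 [ 0.00000000e+00  0.00000000e+00 -1.00000000e+00]]
[ 0.38644442 -0.06615042  0.006     ]
[ 0.46085065 -0.23178707  0.006     ]
[0.43117811 0.02232074 0.006     ]
[-1.592e+01  6.780e+00 -7.300e-01  1.000e-02  8.000e-02  2.688e+01]
[-1.591e+01  6.780e+00  9.270e+00  1.000e-02  8.000e-02  2.688e+01]
[-1.145e+01  9.030e+00  9.260e+00  1.000e-02  8.000e-02  2.688e+01]
```

Request:
apply_moves --steps '[[[-4, 1.5, -0.7, 0, 0, 6, -1], [-8, 3.2, -0.7, 0, 0, 12, -1], [-12, 5, -0.7, 0, 0, 19, -1], [-15, 6.4, -0.7, 0, 0, 25, -1], [-15.9, 6.8, -0.7, 0, 0, 26.9, -1], [-15.9, 6.8, -0.7, 0, 0, 26.9, -1], [-15.9, 6.8, 3, 0, 0, 26.9, -1], [-15.9, 6.8, 6, 0, 0, 26.9, -1], [-15.9, 6.8, 8, 0, 0, 26.9, -1], [-15.9, 6.8, 9.2, 0, 0, 26.9, -1], [-15.9, 6.8, 9.2, 0, 0, 26.9, -1], [-15.9, 6.8, 9.2, 0, 0, 26.9, -1]]]'

```text
time_s: 9.98
position: [0.4076, -0.1206, 0.0571]
tcp_rot: [[0.956, -0.293, 0.001], [-0.293, -0.956, -0.001], [0.001, 0.001, -1.0]]
force: [-0.0, 0.1, -0.1]
opening: 0.179
grasp_force: 30.0
```

```bash
python3 - <<'E'
from h import *
import cv2
np.set_printoptions(precision=2,suppress=True)
a=bot.capture("scene")[230:350,270:420];b=bot.capture("side")[225:315,215:340]
cv2.imwrite("pics/e.png",np.vstack([cv2.resize(a,(500,400),interpolation=2)[:300],cv2.resize(b,(500,360),interpolation=2)[:300]]))
for n in("scene","side"):
    m=bot.camera_model(n);X=jo+J@[-.09,0,.014];c=m["intrinsics"]@(m["R"]@X+m["t"]);print(n,c[:2]/c[2])
print(delta(*lift(-90,14,0)),delta(*lift(-40,14,0)),bot.read_state()["joint_positions"])
E
```

```text
scene [308.86 305.95]
side [246.36 268.47]
[-0.15 -0.01  0.18  0.05 -0.11  0.  ] [ 4.85 -0.02  0.19  0.05 -0.11  0.  ] [-31.62  35.34 118.59  -0.05  25.95  75.47]
```

View pics/e.png

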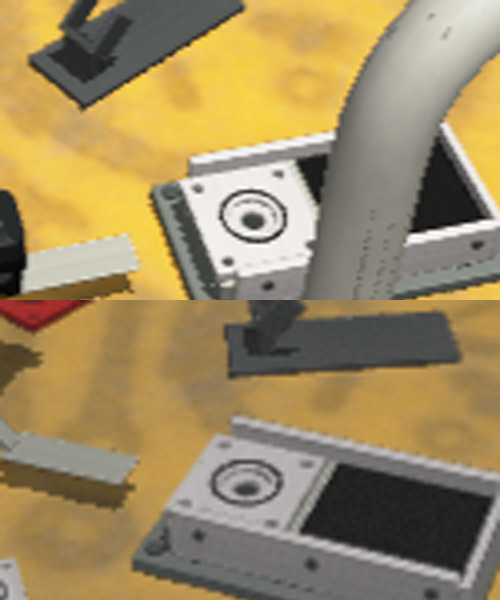

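The tip is at about scene (311,305) and side (249,267). It is level and in line with the channel, though a touch high, so I go 3 mm lower and slide in.

Request:
apply_moves --steps '[[[0, 0, 0.3, 0, 0, 0, -1], [0.5, 0, 0.3, 0, 0, 0, -1], [1.2, 0, 0.3, 0, 0, 0, -1], [2, 0, 0.3, 0, 0, 0, -1], [2.8, 0, 0.3, 0, 0, 0, -1], [3.6, 0, 0.3, 0, 0, 0, -1], [4.3, 0, 0.3, 0, 0, 0, -1], [4.6, 0, 0.3, 0, 0, 0, -1], [4.6, 0, 0.3, 0, 0, 0, -1], [4.6, 0, 0.3, 0, 0, 0, -1]]]'

```text
time_s: 11.32
position: [0.4505, -0.1338, 0.0537]
tcp_rot: [[0.956, -0.294, -0.001], [-0.294, -0.956, -0.0], [-0.001, 0.0, -1.0]]
force: [-0.5, -0.2, -1.7]
opening: 0.179
grasp_force: 30.0
```

```bash
python3 - <<'E'
from h import *
import cv2
np.set_printoptions(precision=2,suppress=True)
a=bot.capture("scene")[230:350,270:420];b=bot.capture("side")[225:315,215:340]
cv2.imwrite("pics/f.png",np.vstack([cv2.resize(a,(500,400),interpolation=2)[:300],cv2.resize(b,(500,360),interpolation=2)[:300]]))
print(bot.read_state()["force"])
def A(t): return arc(t,40,.42)
for w in [(-42,14,0)]+[A(t) for t in (0,8,16,24,32,40,48,56)]:print(np.round(w,1),delta(*lift(*w)))
E
```

```text
[-0.59  0.44  0.01]
[-42  14   0] [ 0.16 -0.01 -0.19  0.02  0.02 -0.02]
[-41.  22.   0.] [ 0.26 -0.01 -0.99  0.02  0.02 -0.02]
[-40.6  27.6   3.4] [ 0.56 -0.01 -2.21  0.02 -3.34 -0.02]
[-39.5  33.    6.7] [ 0.98 -0.01 -3.4   0.01 -6.7  -0.02]
[-37.5  38.3  10.1] [  1.51  -0.01  -4.55   0.01 -10.06  -0.02]
[-34.9  43.2  13.4] [  2.14  -0.01  -5.64   0.   -13.42  -0.02]
[-31.6  47.7  16.8] [  2.88  -0.01  -6.68   0.   -16.78  -0.02]
[-27.8  51.7  20.2] [  3.71  -0.01  -7.63  -0.   -20.14  -0.02]
[-23.4  55.2  23.5] [  4.63  -0.01  -8.51  -0.01 -23.5   -0.02]
```

View pics/f.png

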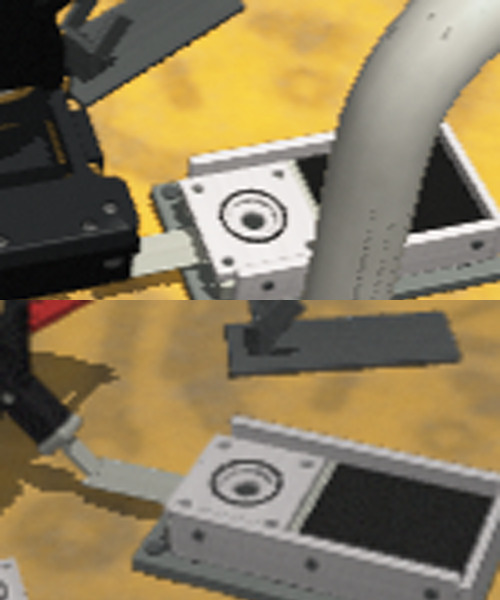

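The blade is under the free edge in both views and the plate is unmoved. Now I tip to about 56°.

Request:
apply_moves --steps '[[[0.2, 0, -0.3, 0, 0, 0, -1], [0.3, 0, -0.7, 0, 0, 0, -1], [0.3, 0, -1, 0, 0, 0, -1], [0.4, 0, -1.6, 0, -1.7, 0, -1], [0.6, 0, -2.2, 0, -3.3, 0, -1], [0.8, 0, -2.8, 0, -5, 0, -1], [1, 0, -3.4, 0, -6.7, 0, -1], [1.2, 0, -4, 0, -8.4, 0, -1], [1.5, 0, -4.55, 0, -10, 0, -1], [1.8, 0, -5.1, 0, -11.7, 0, -1], [2.1, 0, -5.65, 0, -13.4, 0, -1], [2.5, 0, -6.2, 0, -15.1, 0, -1], [2.9, 0, -6.7, 0, -16.8, 0, -1], [3.3, 0, -7.15, 0, -18.5, 0, -1], [3.7, 0, -7.6, 0, -20.1, 0, -1], [4.2, 0, -8.1, 0, -21.8, 0, -1], [4.6, 0, -8.5, 0, -23.5, 0, -1], [4.6, 0, -8.5, 0, -23.5, 0, -1]]]'

```text
time_s: 13.68
position: [0.4955, -0.1478, 0.1387]
tcp_rot: [[0.877, -0.293, -0.38], [-0.269, -0.956, 0.116], [-0.397, 0.001, -0.918]]
force: [-0.7, -0.3, -1.2]
opening: 0.182
grasp_force: 30.0
```

```bash
python3 - <<'E'
from h import *
import cv2
np.set_printoptions(precision=2,suppress=True)
a=bot.capture("scene")[200:330,270:420];b=bot.capture("side")[205:315,215:340]
cv2.imwrite("pics/g.png",np.hstack([cv2.resize(a,(400,346),interpolation=2),cv2.resize(b,(393,346),interpolation=2)]))
def A(t): return arc(t,40,.42)
for w in [A(t) for t in (56,64,72,80,88,96,104,112)]:print(np.round(w,1),delta(*lift(*w)))
E
```

```text
[-23.4  55.2  23.5] [ 0.03 -0.01 -0.03 -0.01 -0.01 -0.02]
[-18.5  58.   26.9] [ 0.63 -0.01 -1.14 -0.01 -3.37 -0.02]
[-13.4  60.   30.2] [ 1.32 -0.01 -2.18 -0.01 -6.73 -0.02]
[-7.9 61.4 33.6] [  2.1   -0.01  -3.14  -0.02 -10.09  -0.02]
[-2.4 62.  37. ] [  2.96  -0.01  -4.02  -0.02 -13.45  -0.02]
[ 3.2 61.8 40.3] [  3.89  -0.02  -4.8   -0.02 -16.81  -0.02]
[ 8.7 60.8 43.7] [  4.88  -0.02  -5.49  -0.03 -20.17  -0.02]
[14.  59.1 47. ] [  5.91  -0.02  -6.07  -0.03 -23.53  -0.02]
```

View pics/g.png

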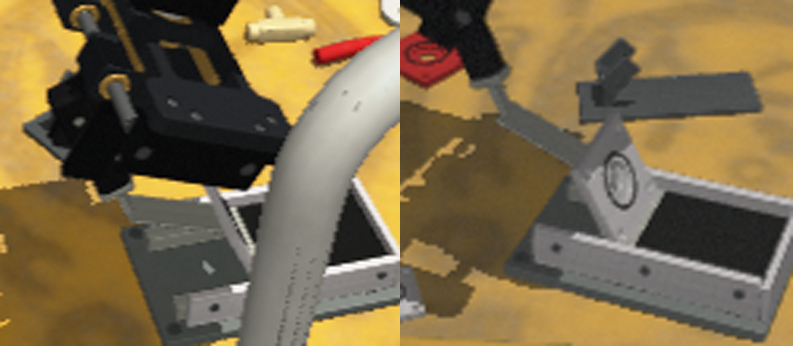

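The plate stands on its edge at about 60° against the step, with the blade tip behind it (side crop, ring at (620,180)). I keep following the arc over the top.

Request:
apply_moves --steps '[[[0.3, 0, -0.6, 0, -1.7, 0, -1], [0.6, 0, -1.15, 0, -3.4, 0, -1], [1, 0, -1.7, 0, -5, 0, -1], [1.3, 0, -2.2, 0, -6.7, 0, -1], [1.7, 0, -2.7, 0, -8.4, 0, -1], [2.1, 0, -3.15, 0, -10.1, 0, -1], [2.5, 0, -3.6, 0, -11.8, 0, -1], [2.95, 0, -4, 0, -13.4, 0, -1], [3.4, 0, -4.4, 0, -15.1, 0, -1], [3.9, 0, -4.8, 0, -16.8, 0, -1], [4.4, 0, -5.15, 0, -18.5, 0, -1], [4.9, 0, -5.5, 0, -20.2, 0, -1], [5.4, 0, -5.8, 0, -21.8, 0, -1], [5.9, 0, -6.1, 0, -23.5, 0, -1], [5.9, 0, -6.1, 0, -23.5, 0, -1], [5.9, 0, -6.1, 0, -23.5, 0, -1]]]'

```text
time_s: 15.78
position: [0.5695, -0.1704, 0.1711]
tcp_rot: [[0.652, -0.294, -0.699], [-0.2, -0.956, 0.214], [-0.731, 0.0, -0.682]]
force: [0.0, 0.4, -1.6]
opening: 0.183
grasp_force: 30.0
```

```bash
cat >> h.py <<'E'
import cv2
def padview():
    b=bot.capture("side");m=bot.camera_model("side")
    def px(X): c=m["intrinsics"]@(m["R"]@(jo+J@(np.array(X)/1000))+m["t"]);return np.round(c[:2]/c[2]).astype(int)
    hi=b.max(2)
    for z in(21,27.5,32): print(z,[[int(hi[tuple(px((x,y,z))[::-1])]) for x in range(-55,82,7)] for y in(-12,0,12)])
    return b
E
python3 - <<'E'
from h import *
b=padview();cv2.imwrite("pics/i.png",b)
m=bot.camera_model("side")
# white plate contour inside jig region
lo=b.min(2);hi=b.max(2);M=((hi>110)&(hi-lo<30)).astype(np.uint8)
print("old black pad area",int((cv2.imread("pics/side0.png").max(2)[255:300,285:345]<50).sum()),"now",int((hi[255:300,285:345]<50).sum()))
E
```

```text
21 [[64, 64, 62, 66, 64, 66, 63, 65, 108, 104, 101, 98, 102, 102, 102, 114, 69, 26, 28, 44], [66, 65, 67, 64, 67, 64, 66, 64, 102, 98, 102, 98, 103, 101, 101, 102, 85, 23, 23, 49], [64, 98, 97, 97, 99, 98, 97, 96, 102, 99, 104, 89, 24, 104, 99, 102, 83, 28, 26, 30]]
27.5 [[87, 66, 64, 64, 67, 65, 63, 63, 78, 101, 97, 98, 101, 100, 98, 103, 101, 24, 24, 24], [78, 65, 100, 86, 84, 82, 66, 63, 100, 101, 99, 100, 37, 101, 99, 103, 98, 23, 24, 24], [69, 104, 99, 99, 105, 104, 101, 98, 103, 102, 100, 101, 104, 103, 102, 103, 102, 24, 28, 24]]
32 [[109, 67, 65, 64, 64, 65, 67, 64, 66, 101, 98, 101, 100, 101, 100, 102, 100, 22, 25, 27], [106, 64, 97, 99, 98, 97, 97, 95, 95, 102, 99, 100, 66, 74, 101, 105, 101, 25, 25, 22], [110, 82, 91, 90, 86, 85, 87, 87, 92, 102, 97, 99, 102, 104, 100, 104, 104, 24, 21, 23]]
old black pad area 767 now 245
```

Over the pad the pixels show a plain plate from jig x = 2 to 57 mm with only the small hole at about 29 mm, so the plate has turned. I raise the lifter and back away.

```bash
python3 - <<'E'
from h import *
np.set_printoptions(precision=2,suppress=True)
print(delta(*lift(0,100,45)),delta(*lift(-40,130,20)),delta(*lift(-90,140,0)),delta(T0+[0,0,.12],R0))
E
```

```text
[-4.05 -0.02 -1.32 -0.03  1.99 -0.01] [-9.49 -0.01  4.78 -0.01 26.99 -0.02] [-12.41  -0.    11.78   0.01  46.99  -0.02] [ -3.83 -13.25   4.49 -11.01  46.11 -25.39]
```

Request:
apply_moves --steps '[[[-2, 0, -0.7, 0, 1, 0, -1], [-4, 0, -1.3, 0, 2, 0, -1], [-5.8, 0, 0.7, 0, 10, 0, -1], [-7.6, 0, 2.7, 0, 19, 0, -1], [-9.5, 0, 4.8, 0, 27, 0, -1], [-10.5, 0, 7, 0, 34, 0, -1], [-11.5, 0, 9.5, 0, 41, 0, -1], [-12.4, 0, 11.8, 0, 47, 0, -1], [-12.4, 0, 11.8, 0, 47, 0, -1], [-12.4, 0, 11.8, 0, 47, 0, -1]]]'

```text
time_s: 17.08
position: [0.4074, -0.1209, 0.1821]
tcp_rot: [[0.956, -0.294, 0.002], [-0.294, -0.956, -0.002], [0.002, 0.001, -1.0]]
force: [0.9, -1.7, -0.5]
opening: 0.178
grasp_force: 30.0
```

```bash
python3 - <<'E'
from h import *
np.set_printoptions(precision=2,suppress=True)
b=padview()
print(delta(T0+[0,0,.10],R0),delta(T0,R0))
E
```

```text
21 [[106, 105, 109, 108, 109, 109, 104, 104, 140, 161, 171, 171, 174, 172, 159, 135, 70, 32, 33, 57], [109, 109, 109, 106, 108, 108, 106, 107, 175, 171, 172, 169, 175, 174, 171, 174, 88, 38, 32, 72], [107, 87, 90, 91, 90, 90, 89, 87, 174, 174, 173, 109, 23, 177, 172, 176, 88, 32, 33, 41]]
27.5 [[145, 107, 108, 108, 106, 107, 107, 106, 128, 171, 166, 170, 173, 171, 173, 169, 159, 34, 35, 36], [131, 108, 95, 89, 81, 79, 91, 96, 115, 175, 171, 169, 56, 171, 171, 176, 158, 34, 31, 33], [112, 101, 93, 152, 122, 118, 96, 92, 163, 174, 169, 170, 171, 174, 173, 175, 163, 33, 33, 36]]
32 [[189, 108, 109, 107, 106, 108, 108, 105, 107, 172, 168, 169, 170, 173, 172, 174, 174, 31, 36, 35], [182, 107, 89, 89, 89, 90, 88, 90, 89, 174, 167, 169, 62, 106, 172, 174, 172, 31, 34, 34], [184, 134, 151, 150, 144, 148, 146, 148, 154, 176, 168, 172, 174, 177, 177, 175, 175, 33, 33, 34]]
[ 10.95 -13.3    3.37   0.11  -0.15 -26.92] [ 10.92 -13.32  13.37   0.11  -0.15 -26.92]
```

Request:
apply_moves --steps '[[[3, -3.5, 2, 0, 0, -7, -1], [6, -7, 2.5, 0, 0, -14, -1], [9, -10.5, 3, 0, 0, -21, -1], [10.9, -13.3, 3.4, 0.1, -0.1, -26.9, -1], [10.9, -13.3, 3.4, 0.1, -0.1, -26.9, -1], [10.9, -13.3, 3.4, 0.1, -0.1, -26.9, -1]]]'

```text
time_s: 17.88
position: [0.55, -0.0253, 0.147]
tcp_rot: [[0.985, 0.171, -0.002], [0.171, -0.985, 0.001], [-0.002, -0.002, -1.0]]
force: [-0.5, -0.5, -2.0]
opening: 0.184
grasp_force: 30.0
```

```bash
python3 - <<'E'
from h import *
np.set_printoptions(precision=2,suppress=True)
l=cv2.imread("pics/l.png")
for n,o in(("scene",l[:,:400]),("side",l[:,400:])):
    c=cv2.resize(bot.capture(n)[165:275,225:375],(400,293),interpolation=2)
    x=slice(170,310) if n=="scene" else slice(60,285); y=slice(0,105) 
    A=cv2.cvtColor(o,6)[y,x].astype(np.float32);B=cv2.cvtColor(c,6)[y,x].astype(np.float32)
    print(n,"mean diff",np.abs(A-B).mean(),"shift(px/2.67)",cv2.phaseCorrelate(A,B))
    bl=[]
    for im in(o,c):
        hs=im[y,x].astype(int);s=(hs.max(2)-hs.min(2)<30)&(hs.max(2)>150) if n=="scene" else None
        if s is not None: bl.append(cv2.minAreaRect(np.argwhere(s)[:,::-1].astype(np.float32)))
    print(bl)
print(delta(T0+[0,0,.10],R0),delta(T0,R0))
E
```

```text
scene mean diff 12.00102 shift(px/2.67) ((-1.5469341104229386, 0.506509134427013), 0.13958975550078562)
[((81.60972595214844, 68.46162414550781), (97.9735107421875, 61.33224868774414), 17.592426300048828), ((87.72492980957031, 53.057621002197266), (73.05264282226562, 79.39401245117188), 71.25865936279297)]
side mean diff 5.049524 shift(px/2.67) ((-0.4984703488664479, 0.2615338402478855), 0.36540427282513904)
[]
[ 0.25  0.11 -0.14 -0.1   0.12 -0.08] [ 0.27  0.12  9.86 -0.1   0.12 -0.08]
```

Request:
apply_moves --steps '[[[0.25, 0.1, -0.1, -0.1, 0.1, -0.1, -1], [0.25, 0.1, -0.1, -0.1, 0.1, -0.1, -1], [0.25, 0.1, -0.1, -0.1, 0.1, -0.1, -1]]]'

```text
time_s: 18.35
position: [0.5523, -0.026, 0.1485]
tcp_rot: [[0.985, 0.172, 0.001], [0.172, -0.985, -0.0], [0.001, 0.0, -1.0]]
force: [0.3, 0.1, -0.5]
opening: 0.179
grasp_force: 30.0
```

```bash
python3 - <<'E'
from h import *
np.set_printoptions(precision=2,suppress=True)
l=cv2.imread("pics/l.png")
for n,o,P in(("scene",l[:,:400],{"blade":(215,310,45,105)}),("side",l[:,400:],{"tip":(240,285,55,90),"heel":(175,215,55,95),"handle":(120,175,20,75)})):
    c=cv2.resize(bot.capture(n)[165:275,225:375],(400,293),interpolation=2)
    for k,(x0,x1,y0,y1) in P.items():
        A=cv2.cvtColor(o,6)[y0:y1,x0:x1];B=cv2.cvtColor(c,6)[y0-12:y1+12,x0-12:x1+12]
        r=cv2.matchTemplate(B,A,cv2.TM_CCOEFF_NORMED);_,v,_,p=cv2.minMaxLoc(r);print(n,k,v,"shift px",(np.array(p)-12)/2.667)
print(delta(T0+[0,0,.10],R0),delta(T0,R0))
E
```

```text
scene blade 0.9944305419921875 shift px [0. 0.]
side tip 0.9650624990463257 shift px [-0.37  0.  ]
side heel 0.9625018835067749 shift px [0. 0.]
side handle 0.993134081363678 shift px [0.37 0.  ]
[-0.04  0.04 -0.02  0.01 -0.03  0.07] [-0.05  0.04  9.98  0.01 -0.03  0.07]
```

No slip in the grip. I lower straight down by 10 cm.

Request:
apply_moves --steps '[[[0, 0, 2.5, 0, 0, 0, -1], [0, 0, 5, 0, 0, 0, -1], [0, 0, 7, 0, 0, 0, -1], [0, 0, 8.2, 0, 0, 0, -1], [0, 0, 9, 0, 0, 0, -1], [0, 0, 9.5, 0, 0, 0, -1], [0, 0, 9.8, 0, 0, 0, -1], [0, 0, 9.9, 0, 0, 0, -1], [0, 0, 9.9, 0, 0, 0, -1]]]'

```text
time_s: 19.58
position: [0.5526, -0.0258, 0.0495]
tcp_rot: [[0.985, 0.172, 0.001], [0.172, -0.985, -0.0], [0.001, 0.0, -1.0]]
force: [0.0, -0.5, -0.8]
opening: 0.181
grasp_force: 30.0
```

Request:
apply_moves --steps '[[[0, 0, 0.1, 0, 0, 0, -1], [0, 0, 0.1, 0, 0, 0, -1], [0, 0, 0.1, 0, 0, 0, -0.4], [0, 0, 0.1, 0, 0, 0, 0], [0, 0, 0.1, 0, 0, 0, 0.5], [0, 0, 0.1, 0, 0, 0, 1], [0, 0, 0.1, 0, 0, 0, 1], [0, 0, 0.1, 0, 0, 0, 1], [0, 0, 0.1, 0, 0, 0, 1], [0, 0, -3, 0, 0, 0, 1], [0, 0, -7, 0, 0, 0, 1], [0, 0, -12, 0, 0, 0, 1], [-3, 0, -16, 0, 0, 0, 1], [-5, 0, -20, 0, 0, 0, 1], [-5, 0, -22, 0, 0, 0, 1], [-5, 0, -22, 0, 0, 0, 1], [-5, 0, -22, 0, 0, 0, 1]]]'

```text
time_s: 21.7
position: [0.5026, -0.0342, 0.2683]
tcp_rot: [[0.985, 0.173, -0.001], [0.173, -0.985, 0.0], [-0.001, -0.001, -1.0]]
force: [-0.8, -1.0, 0.3]
opening: 1.001
grasp_force: 0.0
```

```bash
python3 - <<'E'
from h import *
np.set_printoptions(precision=4,suppress=True)
# side view vs first side picture around the stand / lifter
o=cv2.imread("pics/side0.png");c=bot.capture("side");cv2.imwrite("pics/end_side.png",c)
A=o[200:245,250:335];r=cv2.matchTemplate(c[194:251,244:341],A,cv2.TM_CCOEFF_NORMED);print(cv2.minMaxLoc(r),"best at (6,6) = unmoved")
m=bot.camera_model("wrist");im=bot.capture("wrist").astype(int);cv2.imwrite("pics/end_w.png",im)
hi=im.max(2);sat=hi-im.min(2)
def px(X): c=m["intrinsics"]@(m["R"]@X+m["t"]);return (c[:2]/c[2])
def rect(mask,ctr,rad,z,n):
    M=np.zeros(mask.shape,np.uint8);u,v=map(int,ctr);ys=slice(max(v-rad,0),v+rad);xs=slice(max(u-rad,0),u+rad);M[ys,xs]=mask[ys,xs]
    c=max(cv2.findContours(M,cv2.RETR_EXTERNAL,cv2.CHAIN_APPROX_NONE)[0],key=cv2.contourArea)[:,0].astype(float)
    r=cv2.minAreaRect(np.array([onz(m,p,z)[:2]*1000 for p in c],np.float32));print(n,r);return np.array(r[0])/1000
rect((sat<40)&(hi>150),px(so+LS@[.035,0,.007]),45,.007,"blade")
pc=px(jo+J@[.03,0,.03]);print("hole px",pc)
u,v=map(int,pc);w=(hi[v-12:v+12,u-12:u+12]<90).astype(np.uint8);y,x=np.nonzero(w)
if len(x): h=onz(m,(x.mean()+u-12,y.mean()+v-12),.03);print("hole in jig",J.T@(h-jo),len(x))
E
```

```text
(0.12901924550533295, 0.9876503348350525, (0, 12), (6, 6)) best at (6,6) = unmoved
blade ((630.8495483398438, -11.859220504760742), (68.9477310180664, 22.038766860961914), 9.884071350097656)
hole px [461.6458  84.7432]
hole in jig [0.03   0.0006 0.03  ] 96[ WARN:0@2.099] global loadsave.cpp:1063 imwrite_ Unsupported depth image for selected encoder is fallbacked to CV_8U.
```

```bash
python3 -c "
from rig import bot
print(bot.hand_in())"
```

```text
the job is handed in; nothing more can be done
None
```

The plate is turned over onto the pad with its ring underneath (centre measured about 10 mm before the pad point), the lifter measures within about 2 mm of where it started in its stand, and the job is handed in; no verdict came back.

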